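# Set up the vial viewing stage: background up, light to the yellow tab

### The job

Get the vial viewing stage ready: stand the black background block that lies on the bench tall on one of its short ends inside the white outline behind the vial, square to the outline, set down gently. Roll the lamp controller's edge wheel until the bright cursor on its display stands between the two prongs of the yellow tab (not the blue one). Leave the vial standing where it is.

Things in the scene. Friction and masses are not known exactly. Their poses are not given: they have to be found in the camera images.
- block_center (a point): centre of the black background block, loose, flat, 120 x 60 x 20 mm, about 0.16 kg, at first lying flat on the bench (centre 10 mm up). Its x runs along the 120 mm length, y along the 60 mm width, z through the thickness. Ends and faces are alike: either end may be down, either face in front. Stood tall on the stage its centre is 60 mm above the stage plate
- stage_mark (a point): centre of the white outline on the fixed dark viewing stage, on the plate's top (10 mm above the bench). The outline's inside is 44 mm along x by 84 mm along y; the standing block's thickness goes along x, its width along y. x points away from the robot, z up
- stage: the viewing stage, fixed: a dark plate 190 (x) x 210 (y) x 10 mm, origin under its centre, axes as stage_mark, which lies at x 25, y -20 mm. An upright LED panel 130 mm long (x), 14 mm thick, reaching 138 mm above the bench, stands on the plate at x 10, y 90 mm
- vial_center (a point): centre of the brown glass vial, 28 mm in diameter, 62 mm tall, standing loose on a white spot on the stage 85 mm to -x of stage_mark (in front of the outline); leave it alone
- controller: the lamp controller, a fixed cream box 150 (x) x 210 (y) x 70 mm high, origin under its centre, x pointing away from the robot; the edge wheel's slot, the display strip and the tabs are on its flat top
- wheel_crest (a point): fixed point at the very top of the edge wheel, 82 mm above the bench, 12 mm above the controller's top; axes as the controller's. The black ribbed wheel, 76 mm in diameter, 14 mm wide, stands out of a slot 64 mm long (y), 19 mm wide (x). Its axle lies along x, 38 mm below this point, so its top runs along y
- wheel (a joint): turn of the edge wheel in rad, 0 to 3.5 between end stops. It grows as the wheel's top moves to wheel_crest's -y. It turns with light friction (about 1 N at the rim) and stays where it is left; under a light press a fingertip slips a few mm before it drives the wheel, 5 N or so drives it well
- cursor_mark (a point): centre of the bright cyan cursor line (3 mm wide along y, 24 mm long along x) on the black display strip on the controller's top, 71 mm to -x of the wheel. The wheel drives it along y the same way as its top moves, 36 mm for each rad (38 mm of rim)
- yellow_tab_mark (a point): the middle between the two prongs of the yellow fork-shaped set-point tab, clipped on the controller's front edge with the prongs over the display strip; prongs 3 mm wide, 13 mm gap. Axes as the controller's: y along the display. Fixed; the cursor is set when its y from here is near zero
- blue_tab_mark (a point): the same point of the blue tab, a different set-point, not the one wanted
There are look-alikes about, which are no part of the job. Of the things like the part that bears vial_center, leave any that is red; of the rest the larger one is meant.

How it is judged:
By the outcome, as a careful person would: the job done as asked, in the order asked, and still so for the second after the job is handed in, with the robot touching nothing.
It also fails if it takes over 61 s, if anything falls off the work surface, if the arm or the gripper's body presses on something with over 40 N, if the wrist force passes 120 N, or if a joint passes its speed limit or range.

### The arm

A 6-joint arm with a two-finger parallel gripper is mounted at the origin on the work surface. World frame = base frame: x ahead of the robot, y to its left, z up, the work surface at z = 0. Lengths are in m, angles in rad, forces in N, time in s.
With the tool pointing down it reaches from about 0.3 to 0.775 m from the base axis. Payload 14.6 kg.
Tool frame: the origin (TCP) lies on the mounting face of the last link; the fingertips stand 199 mm ahead of it and the grasp point (between the pads) lies 180 mm ahead of it; z points along the fingers, y is the direction in which the jaws open and shut (so a half turn about z gives the same grasp; the last joint's range is limited). The gripper opens to 94 mm and grips with 3 to 60 N. Pads are 16 mm wide; open, the fingers measure 119 mm over their backs; the gripper's body (75 mm by 177 mm) begins 78 mm behind the grasp point.
Start: joints at [-1.287, 0.3, 1.521, -0, 1.321, -0.067], TCP at [0.189, -0.516, 0.405] pointing down, gripper open.
Joint ranges: [-3.03, 3.03], [-0.79, 2.21], [0.23, 2.52], [-1.04, 4.18], [0, 3.07], [-2.55, 2.55]. Speed limits (rad/s): [2.22, 2.22, 2.57, 3.14, 3.14, 3.14].

### API

Orientations are given as [roll, pitch, yaw] about the fixed x, y, z axes, in that order (R = Rz(yaw) Ry(pitch) Rx(roll)).
In Python, from station import sensors, vision, job gives the robot as it stands. The module is installed in compiled form; this text tells all that it offers.
- The arm moves only by the tool arm_command, never from a script. Its argument "plan" is one flat list of numbers, 5 for each row, row after row: the closure, from -1 (fully open) to 1 (shut), so that 0 is half open, then the shift along the world's x, y, z scaled (see below), then the turn about the world's z scaled (see below). A call has 1 to 20 rows; each row is the pose to reach, as a shift and turn from the pose commanded when the call began; what a row does not reach only later rows make up. The controller multiplies each number of a shift by 400 mm and each number of a turn by 120 degrees. A row lasts 1/10 s, in which the tool goes at most 50 mm and 8.59 degrees, less where a joint would pass 70% of its speed; a pose out of reach is approached as far as the arm can. A call with a number of a shift or a turn outside -1 to 1 is refused whole. A call with a gripper value outside its range is refused whole. The fingers move at their own pace and stop on an object; "newtons" is the grip in N (left out, the last holds). Time passes only in rows, so rows that repeat a pose let the fingers close. It gives the time, the measured TCP pose, the force and the opening at its end, in the units of the state.
- sensors.get_obs(): the state, without advancing time (a new reading comes with each control period).
- vision.camera(name): name is "scene" or "top" or "wrist"; returns the picture (400x640x3 uint8, blue, green, red); there is no depth.
- vision.camera_params(name): a dict with "intrinsics" (3x3 intrinsics, pixels), "rvec" (rotation vector, rad) and "tvec" (3), from world to camera coordinates, as OpenCV has them. Camera axes: x right, y down, z forward; pixel columns grow to the right and rows downward; lengths in m; the calibration is good to about 2 mm. A picture is of the moment at which its call begins: read the wrist's pose just before it. camera_params takes no time and is no camera call; for the wrist camera it gives the pose at the moment of the call.
- job.hand_in(): hands the job in, once; it reports no verdict.
Trained networks look in the newest picture that a camera, given by its name, has taken for a name from the list of things; names that differ only in an ending like _2 or _b are one class to them, and where a whole thing is asked for, a point or a joint stands for the part that bears it (a point fixed in the world has none). Each returns a list of dicts, best first, with "confidence" (0 to 1); they miss things now and then, are a little off and sometimes report something else, mostly with a low value. They report only what shows in the picture. A call takes as long as a camera call. They do not tell look-alikes from the thing itself.
- vision.search_frame(name, camera): "at" ([row, column] in pixels, amid what is visible of it).
- vision.silhouettes(name, camera): "mask" (400x640 bool, what is visible of it) and "at" ([row, column] in pixels, amid what is visible of it).
- vision.pinpoint(name, camera): "at" ([row, column] in pixels: a listed point, or the origin of a listed thing).
The state is a dict: "time_s": time; "qpos": joint angles; "joint_vel": joint speeds; "tau": joint torques, N m; "ee_pos": TCP position; "eef_rot": TCP orientation; "force": force on the tool from outside, world axes, zero at the start; "moment": the same for the moment, N m; "grip_width": finger opening in m.
Only numpy, scipy, OpenCV 4.12 (cv2) and the standard library are available. Lean on these libraries where they do the work, as an engineer would, in place of code of your own. Each camera call takes 0.05 s, during which the arm holds its last target.

## Working session

There is one attempt and no reset: what is moved stays moved. The work goes in short steps, Python scripts to look and compute and a tool call to move; the robot and the scene stay as the last step left them, time stands still between calls to the robot, and variables do not carry over. Pictures are saved under pics/ and viewed, and the job is handed in when it is done.

Besides the shell and the picture viewer there is one more tool, called as name(argument=value, ...) on one line, values as JSON. arm_command: Moves the arm, as the interface text tells. Its arguments: {"type":"object","properties":{"plan":{"type":"array"},"newtons":{"type":"number"}},"required":["plan"]}

```bash
mkdir -p pics; cat > h.py <<'E'
import numpy as np, cv2
from station import sensors, vision, job
def P(n):
    p=vision.camera_params(n); return np.array(p['intrinsics']),cv2.Rodrigues(np.array(p['rvec'],float))[0],np.array(p['tvec'],float).ravel()
def ray(n,rc,z,cp=None):
    K,R,t=cp or P(n)
    d=R.T@np.linalg.solve(K,[rc[1],rc[0],1.]); o=-R.T@t
    return o+d*(z-o[2])/d[2]
def proj(n,X,cp=None):
    K,R,t=cp or P(n); p=K@(R@np.asarray(X,float)+t); return np.array([p[1],p[0]])/p[2]
E
python3 - <<'E'
from h import *
o=sensors.get_obs(); print({k:np.round(v,3) for k,v in o.items()})
for n in ['scene','top','wrist']:
    im=vision.camera(n); cv2.imwrite(f'pics/a_{n}.png',im)
    print(n,-P(n)[1].T@P(n)[2])
H={'block_center':.01,'stage_mark':.01,'vial_center':.041,'wheel_crest':.082,'cursor_mark':.07,'yellow_tab_mark':.07,'blue_tab_mark':.07,'controller':0,'stage':0}
for n in ['top','scene']:
    for k,z in H.items():
        for d in vision.pinpoint(k,n)[:4]:
            print(n,k,round(d['confidence'],2),np.round(d['at'],1),np.round(ray(n,d['at'],z),4))
print(sensors.get_obs()['time_s'])
E
```

```text
{'time_s': np.float64(0.0), 'qpos': array([-1.287,  0.3  ,  1.522, -0.   ,  1.321, -0.067]), 'joint_vel': array([-0.001,  0.001, -0.001,  0.   ,  0.001,  0.001]), 'tau': array([-3.0000e-03, -5.3181e+01, -3.5275e+01,  7.1000e-02,  2.4000e-02,
       -0.0000e+00]), 'ee_pos': array([ 0.189, -0.516,  0.404]), 'eef_rot': array([-3.14 , -0.   ,  0.351]), 'force': array([ 0.222, -0.709,  1.434]), 'moment': array([ 0.011, -0.029,  0.029]), 'grip_width': np.float64(0.094)}
scene [0.87830057 0.50083524 0.81438263]
top [ 0.45855964 -0.03281403  0.95807343]
wrist [ 0.25362438 -0.49226945  0.38411576]
top stage_mark 0.63 [173.1 187.4] [0.6283 0.2321 0.01  ]
top vial_center 0.84 [208.8 195.8] [0.5527 0.206  0.041 ]
top vial_center 0.73 [162.  288.1] [0.6421 0.0276 0.041 ]
top vial_center 0.52 [190.  269.4] [0.5874 0.0641 0.041 ]
top wheel_crest 0.96 [181.9 457.9] [ 0.5922 -0.2908  0.082 ]
top cursor_mark 0.62 [198.9 447.9] [ 0.562 -0.274  0.07 ]
top yellow_tab_mark 0.64 [223.6 477.7] [ 0.5148 -0.3278  0.07  ]
top blue_tab_mark 0.69 [214.7 430.7] [ 0.5327 -0.2405  0.07  ]
top controller 0.89 [201.7 447.9] [ 0.5644 -0.2928  0.    ]
top stage 0.88 [189.3 183.8] [0.5969 0.2416 0.    ]
scene block_center 0.94 [194.6 375.2] [ 0.4545 -0.0087  0.01  ]
scene stage_mark 0.62 [332.9 376.8] [0.6242 0.2374 0.01  ]
scene vial_center 0.97 [290.7 403.4] [0.5517 0.2093 0.041 ]
scene vial_center 0.68 [243.2 301.4] [0.6511 0.0336 0.041 ]
scene vial_center 0.51 [245.1 339.4] [0.5944 0.0737 0.041 ]
scene vial_center 0.39 [ 95.9 274.6] [ 0.4987 -0.3591  0.041 ]
scene wheel_crest 0.85 [109.2 247.8] [ 0.5889 -0.3052  0.082 ]
scene wheel_crest 0.46 [336.1 376.9] [0.6497 0.2652 0.082 ]
scene yellow_tab_mark 0.62 [ 92.9 277.8] [ 0.5019 -0.3322  0.07  ]
scene blue_tab_mark 0.41 [123.8 286.1] [ 0.5351 -0.2322  0.07  ]
scene controller 0.74 [138.7 261.9] [ 0.5736 -0.287   0.    ]
scene stage 0.79 [333.1 395.7] [0.594  0.2512 0.    ]
1.05
```

View pics/a_top.png

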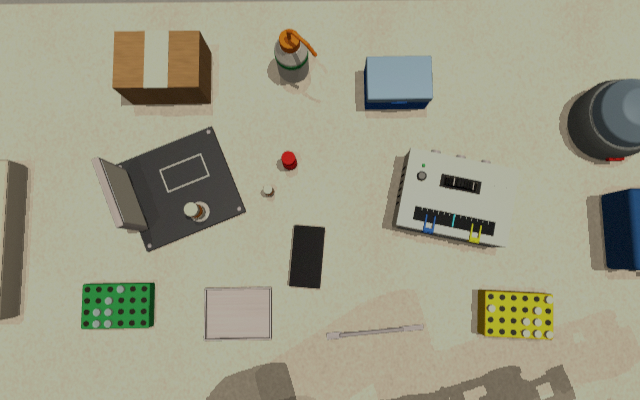

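View pics/a_scene.png

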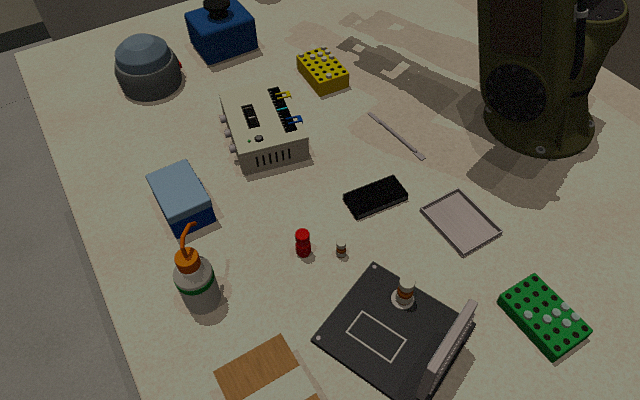

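View pics/a_wrist.png

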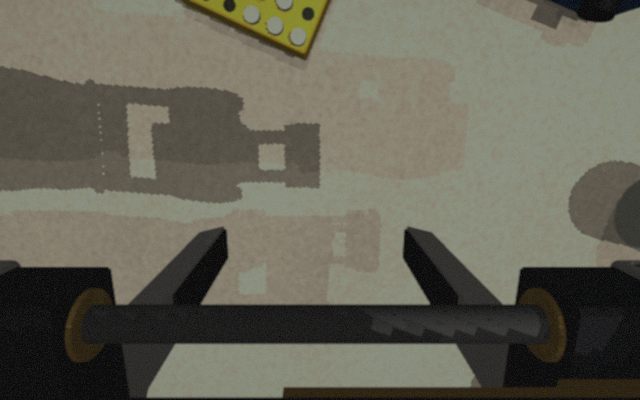

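The top view shows the stage on the left with its outline at about (185,172), and the block at (307,257). The controller is at (450,200), with the cursor at (453,221), blue tab at (429,222) and yellow tab at (475,232).

Vial candidates in the top view are brown on the stage (196,209), red (288,161) and small brown (268,190). The larger non-red one is the stage vial, and it stays where it is. Next I'll measure the corners.

```bash
python3 - <<'E'
from h import *
im=cv2.imread('pics/a_top.png'); sc=cv2.imread('pics/a_scene.png')
def crop(im,r0,r1,c0,c1,s): return cv2.resize(im[r0:r1,c0:c1],None,fx=s,fy=s,interpolation=cv2.INTER_CUBIC)
cv2.imwrite('pics/b1.png',np.vstack([crop(im,195,250,390,520,6)]))
cv2.imwrite('pics/b2.png',crop(im,120,255,90,250,4.4))
# block via threshold
def rect(im,r0,r1,c0,c1,z,n,th):
    g=cv2.cvtColor(im,cv2.COLOR_BGR2GRAY)[r0:r1,c0:c1]
    m=(g<th).astype(np.uint8); cs,_=cv2.findContours(m,cv2.RETR_EXTERNAL,cv2.CHAIN_APPROX_NONE)
    c=max(cs,key=cv2.contourArea).reshape(-1,2)+[c0,r0]
    W=np.array([ray(n,(p[1],p[0]),z)[:2] for p in c])
    return W
W=rect(im,210,300,280,340,.02,'top',45)
r=cv2.minAreaRect((W*1000).astype(np.float32)); print('block top',r)
W=rect(sc,170,222,338,412,.01,'scene',45)
print('block scene',cv2.minAreaRect((W*1000).astype(np.float32)))
# outline
g=cv2.cvtColor(im,cv2.COLOR_BGR2GRAY)[150:196,155:214]
m=(g>100).astype(np.uint8); cs,_=cv2.findContours(m,cv2.RETR_EXTERNAL,cv2.CHAIN_APPROX_NONE)
for c in sorted(cs,key=cv2.contourArea)[-2:]:
    c=c.reshape(-1,2)+[155,150]
    W=np.array([ray('top',(p[1],p[0]),.01)[:2] for p in c]); r=cv2.minAreaRect((W*1000).astype(np.float32)); print('outline',r,len(c))
E
```

```text
block top ((458.96697998046875, -6.083015441894531), (58.97993469238281, 117.50476837158203), 84.44182586669922)
block scene ((457.2646179199219, -4.574695587158203), (71.15377807617188, 126.69049835205078), 84.52155303955078)
outline ((629.7965087890625, 239.17495727539062), (52.453773498535156, 91.40269470214844), 21.848228454589844) 129
```

View pics/b1.png

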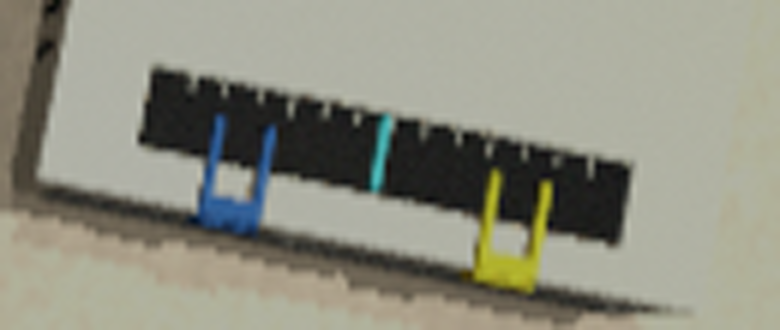

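View pics/b2.png

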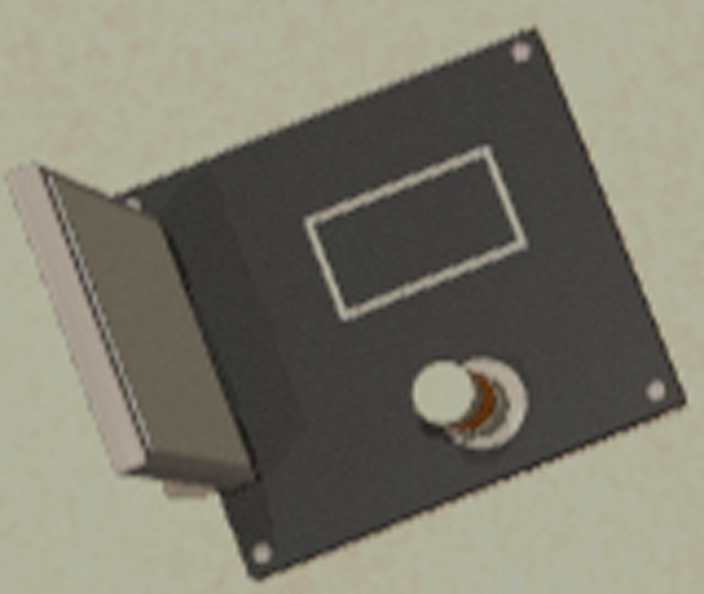

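arm_command(plan=[-1,0.5,1,-0.25,-0.213,-1,0.5,1,-0.25,-0.213,-1,0.5,1,-0.25,-0.213,-1,0.5,1,-0.25,-0.213,-1,0.5,1,-0.25,-0.213,-1,0.5,1,-0.25,-0.213,-1,0.5,1,-0.25,-0.213,-1,0.5,1,-0.25,-0.213,-1,0.5,1,-0.25,-0.213,-1,0.5,1,-0.25,-0.213,-1,0.5,1,-0.25,-0.213], newtons=4)

```text
time_s: 2.15
ee_pos: [0.3894, -0.1155, 0.3045]
eef_rot: [-3.141, 0.001, -0.092]
force: [0.1, -0.5, -0.5]
grip_width: 0.094
```

arm_command(plan=[-1,0.057,0.285,-0.05,0,-1,0.057,0.285,-0.05,0,-1,0.057,0.285,-0.05,0,-1,0.057,0.285,-0.05,0])

```text
time_s: 2.55
ee_pos: [0.4119, -0.0023, 0.2847]
eef_rot: [3.142, 0.0, -0.094]
force: [-0.2, -0.5, 1.1]
grip_width: 0.0939
```

```bash
python3 - <<'E'
from h import *
o=sensors.get_obs(); print(o['ee_pos'],o['eef_rot'],o['force'])
im=vision.camera('wrist'); cv2.imwrite('pics/c_wrist.png',im)
d=[(0.9954,-0.0958)]
u=np.array([.9954,-.0958]);v=np.array([.0958,.9954]);c=np.array([.459,-.006])
for a,b in [(60,30),(60,-30),(-60,30),(-60,-30)]:
    print(np.round(proj('wrist',np.r_[c+a*u/1e3+b*v/1e3,.02]),0))
E
```

```text
[ 0.41194744 -0.00233367  0.28466816] [ 3.14153986e+00  1.33462172e-04 -9.39796748e-02] [-0.20227689 -0.47542192  1.14576198]
[ 50. 266.]
[ 50. 360.]
[228. 272.]
[228. 355.]
```

View pics/c_wrist.png

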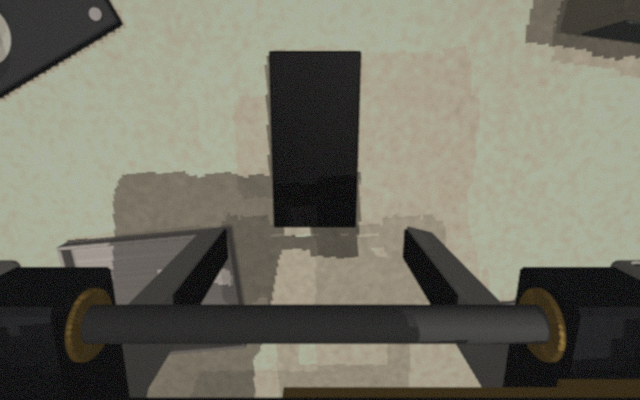

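The wrist view agrees with my measurement: block corners at (270,51), (361,51), (274,226) and (358,226), within 1–2 px of prediction. I'll descend on the near end and grip lightly.

arm_command(plan=[-1,0,0,-0.19,0,-1,0,0,-0.203,0,-1,0,0,-0.203,0,1,0,0,-0.203,0,1,0,0,-0.203,0,1,0,0,-0.203,0,1,0,0,-0.203,0,1,0,0,-0.203,0,1,0,0,-0.203,0,1,0,0,-0.203,0], newtons=4)

```text
time_s: 3.6
ee_pos: [0.4119, -0.0026, 0.2038]
eef_rot: [3.141, -0.001, -0.095]
force: [-2.5, -2.1, 5.8]
grip_width: 0.0597
```

arm_command(plan=[1,0.003,0,0.023,0,1,0.0084,-0.001,0.046,0,1,0.016,-0.0015,0.068,0,1,0.025,-0.002,0.09,0,1,0.036,-0.003,0.11,0,1,0.048,-0.005,0.13,0,1,0.062,-0.006,0.148,0,1,0.078,-0.007,0.166,0,1,0.096,-0.009,0.182,0,1,0.114,-0.011,0.196,0,1,0.134,-0.013,0.209,0,1,0.155,-0.015,0.22,0])

```text
time_s: 4.8
ee_pos: [0.4745, -0.0086, 0.2918]
eef_rot: [3.142, 0.0, -0.095]
force: [0.3, -0.2, -1.3]
grip_width: 0.0598
```

```bash
python3 - <<'E'
from h import *
o=sensors.get_obs(); print(o['ee_pos'],o['eef_rot'],o['force'])
a=vision.camera('wrist');b=vision.camera('scene'); cv2.imwrite('pics/d.png',np.hstack([cv2.resize(a,None,fx=.5,fy=.5),cv2.resize(b[100:300,250:450],(400,400))[:200*2:1,:][:,:].copy()[:200] ]) if 0 else a)
cv2.imwrite('pics/d_s.png',cv2.resize(b[60:300,230:550],None,fx=2.4,fy=2.4))
E
```

```text
[ 0.47450353 -0.00857691  0.29179551] [ 3.14158457e+00  4.80204549e-05 -9.53322797e-02] [ 0.34257828 -0.23586701 -1.25766295]
```

View pics/d.png

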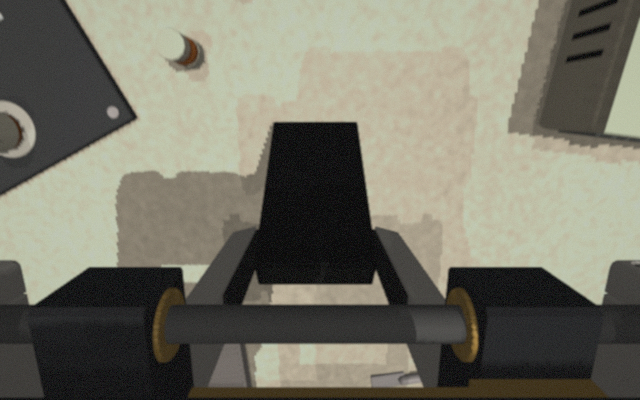

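View pics/d_s.png

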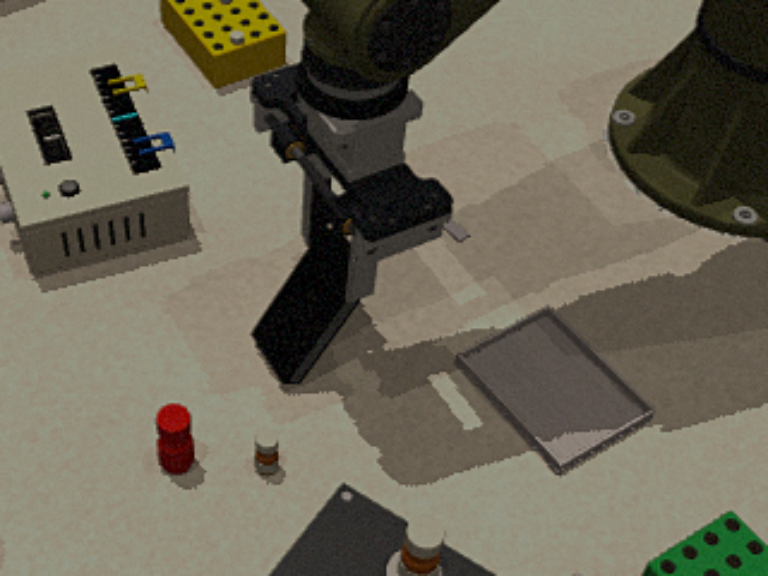

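arm_command(plan=[1,0.022,-0.002,0.008,0,1,0.044,-0.004,0.015,0,1,0.067,-0.006,0.02,0,1,0.09,-0.0085,0.023,0,1,0.113,-0.011,0.022,0,1,0.136,-0.013,0.018,0,1,0.136,-0.013,0.018,0])

```text
time_s: 5.6
ee_pos: [0.529, -0.0138, 0.2981]
eef_rot: [3.142, 0.0, -0.095]
force: [-1.0, -0.6, -2.0]
grip_width: 0.0595
```

```bash
python3 - <<'E'
from h import *
o=sensors.get_obs(); print(o['ee_pos'],o['eef_rot'],o['force'],o['moment'])
a=vision.camera('wrist');b=vision.camera('scene'); cv2.imwrite('pics/e.png',a)
cv2.imwrite('pics/e_s.png',cv2.resize(b[60:300,230:550],None,fx=2.4,fy=2.4))
E
```

```text
[ 0.52903388 -0.01382503  0.29814481] [ 3.14158566e+00  3.31182460e-04 -9.54265508e-02] [-1.00629025 -0.57865894 -2.04837835] [0.00075873 0.02349955 0.02001697]
```

View pics/e.png

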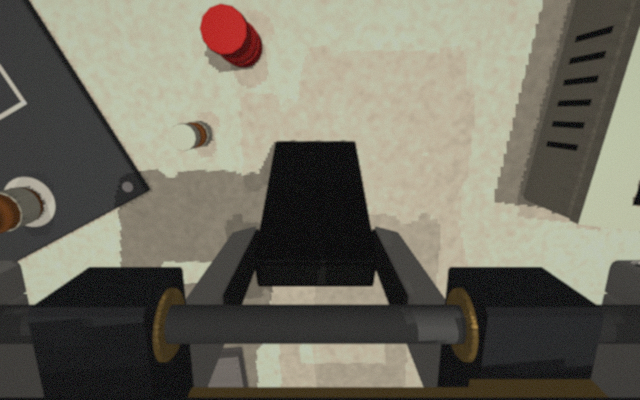

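View pics/e_s.png

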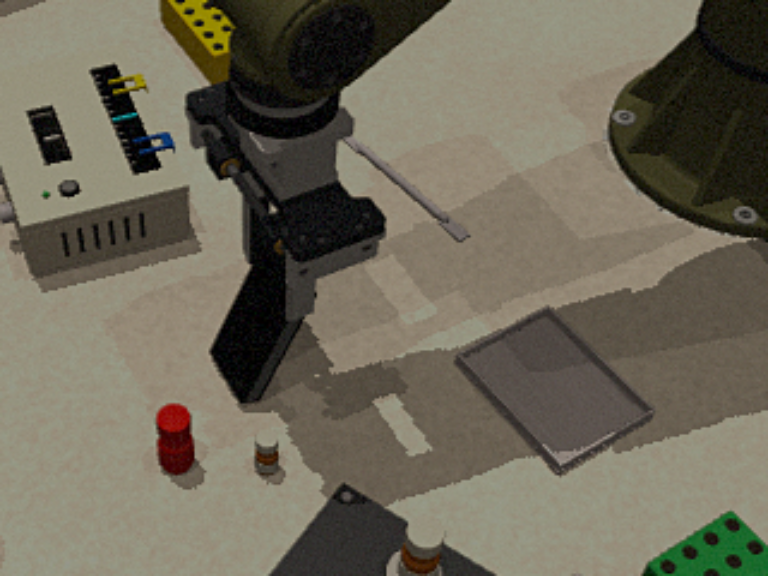

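```bash
cat > fit.py <<'E'
from h import *
from scipy.optimize import least_squares
def fit(pts, n='wrist'):
    # pts: list of (local (s,h,w), (row,col)); s from lower(far) end, 0..120; h thickness 0..20 from underside; w +-30 (+y)
    o=sensors.get_obs(); p=o['ee_pos']; yaw=o['eef_rot'][2]
    u=np.array([np.cos(yaw),np.sin(yaw),0]);v=np.array([-np.sin(yaw),np.cos(yaw),0]);z=np.array([0,0,1.])
    cp=P(n)
    def W(q,l):
        th,x,zz=q; s,h,w=l
        # far-end-underside corner at p+x*u, height zz ; length direction = -cos u + sin z ; thickness = sin u+cos z
        L=-np.cos(th)*u+np.sin(th)*z; T=np.sin(th)*u+np.cos(th)*z
        return np.array([p[0],p[1],0])+x*u+zz*z+(s*L+h*T+w*v)/1e3
    f=lambda q:np.concatenate([proj(n,W(q,l),cp)-np.array(m) for l,m in pts])
    r=least_squares(f,[1.2,.02,.01]); print('tilt deg',np.degrees(r.x[0]),'corner dx,z',r.x[1:],'res',np.round(r.fun,1))
    return r.x
E
python3 - <<'E'
from fit import *
fit([((0,20,30),(142,276)),((0,20,-30),(142,355)),((120,20,30),(262,259)),((120,20,-30),(262,371)),((120,0,30),(285,257)),((120,0,-30),(285,374))])
E
```

```text
tilt deg 64.62055871060024 corner dx,z [ 0.02785987 -0.00757797] res [-0.1  0.7 -0.1 -0.5 -0.6 -1.8 -0.7  3.9  0.8  4.   0.7 -3. ]
```

arm_command(plan=[1,0,0,-0.01,0,1,0,0,-0.022,0,1,0.015,-0.001,-0.022,0,1,0.03,-0.003,-0.02,0,1,0.045,-0.004,-0.018,0,1,0.06,-0.006,-0.015,0,1,0.075,-0.007,-0.013,0,1,0.09,-0.0085,-0.011,0,1,0.105,-0.01,-0.01,0,1,0.12,-0.011,-0.01,0], newtons=3)

```text
time_s: 6.7
ee_pos: [0.5767, -0.0181, 0.2946]
eef_rot: [-3.142, 0.0, -0.095]
force: [1.0, -0.5, -1.3]
grip_width: 0.0597
```

```bash
python3 - <<'E'
from h import *
o=sensors.get_obs(); print(o['ee_pos'],o['eef_rot'],o['force'],o['moment'])
a=vision.camera('wrist');b=vision.camera('scene'); cv2.imwrite('pics/f.png',a)
cv2.imwrite('pics/f_s.png',cv2.resize(b[60:300,230:550],None,fx=2.4,fy=2.4))
E
```

```text
[ 0.57669341 -0.01813832  0.29458924] [-3.14157732e+00  1.28294841e-04 -9.53370419e-02] [ 1.00062487 -0.50030615 -1.29802637] [0.00902757 0.08652421 0.02879305]
```

View pics/f.png

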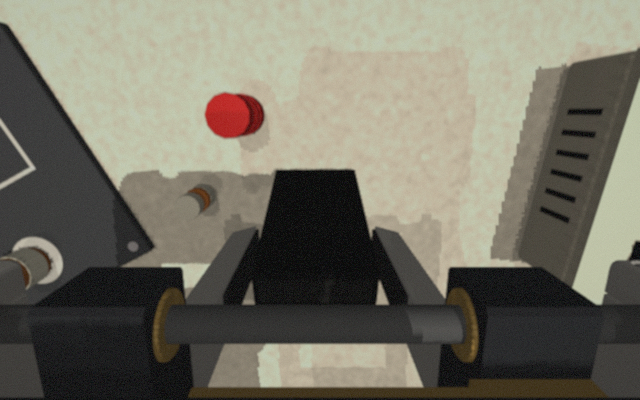

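View pics/f_s.png

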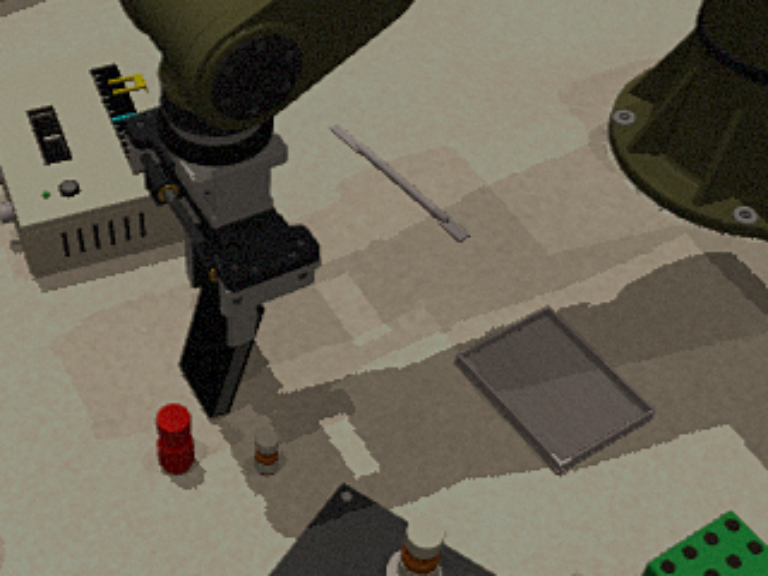

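arm_command(plan=[1,0.01,-0.001,-0.004,0,1,0.02,-0.002,-0.006,0,1,0.03,-0.003,-0.006,0,1,0.04,-0.004,-0.006,0,1,0.05,-0.005,-0.006,0,1,0.06,-0.006,-0.006,0])

```text
time_s: 7.4
ee_pos: [0.6005, -0.0205, 0.2923]
eef_rot: [-3.142, -0.0, -0.095]
force: [0.2, 0.7, 0.4]
grip_width: 0.0595
```

```bash
python3 - <<'E'
from h import *
o=sensors.get_obs(); print(o['ee_pos'],o['eef_rot'],o['force'],o['moment'])
a=vision.camera('wrist');b=vision.camera('scene'); cv2.imwrite('pics/g.png',a)
cv2.imwrite('pics/g_s.png',cv2.resize(b[140:260,270:430],None,fx=4.8,fy=4.8,interpolation=cv2.INTER_CUBIC))
E
```

```text
[ 0.60053683 -0.02051781  0.29229797] [-3.14155356e+00 -6.03379791e-05 -9.52962043e-02] [0.21117566 0.65759791 0.35001592] [ 0.16737606  0.09204984 -0.02869937]
```

View pics/g.png

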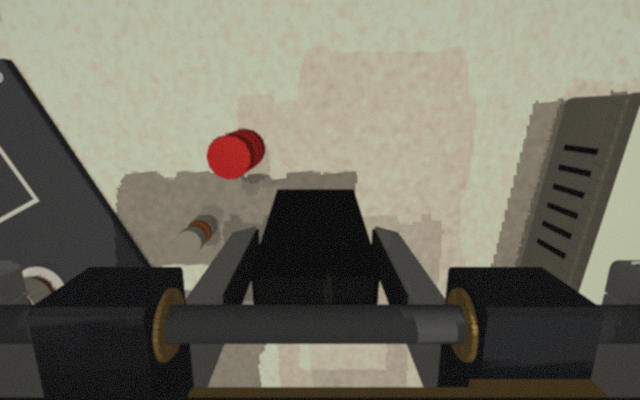

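View pics/g_s.png

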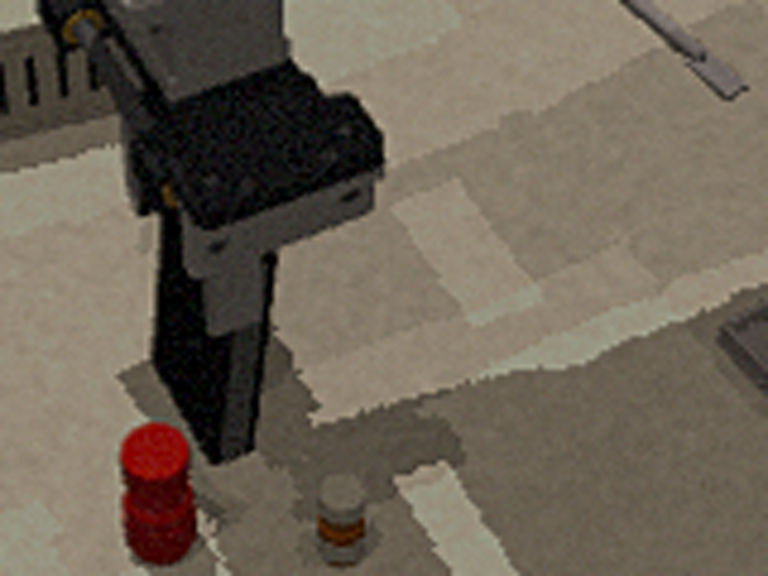

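```bash
python3 - <<'E'
from fit import *
fit([((0,20,30),(190,279)),((0,20,-30),(190,354)),((120,20,30),(276,256)),((120,20,-30),(276,376))])
o=sensors.get_obs(); p=o['ee_pos']; yaw=o['eef_rot'][2]
u=np.array([np.cos(yaw),np.sin(yaw),0]);v=np.array([-np.sin(yaw),np.cos(yaw),0]);z=np.array([0,0,1.])
b=cv2.imread('pics/g_s.png'); cp=P('scene')
best=None
for th in [75,80,85,90]:
    t=np.radians(th); L=-np.cos(t)*u+np.sin(t)*z; T=np.sin(t)*u+np.cos(t)*z
    for zz in [0]:
      # grip at s: pad point at p - .19z
      s=(p[2]-.19-.01*np.cos(t))/np.sin(t)
      g=np.array([p[0],p[1],p[2]-.19])
      c=g-s*L-.01*T
      q=[proj('scene',c+w*v,cp) for w in(.03,-.03)]+[proj('scene',c+.02*T+w*v,cp) for w in(.03,-.03)]
      print(th,s,[np.round(((a[1]-270)*4.8,(a[0]-140)*4.8)) for a in q], 'wrist low',[np.round(proj('wrist',c+.02*T+w*v)) for w in(.03,-.03)],'top',[np.round(proj('wrist',c+.02*T+.12*L+w*v)) for w in(.03,-.03)])
E
```

```text
tilt deg 81.36310823339694 corner dx,z [-0.01249675 -0.01279201] res [-0.  -0.4 -0.  -1.4  0.  -0.  -0.   0.3]
75 0.10319007865504529 [array([189., 473.]), array([129., 366.]), array([145., 484.]), array([ 86., 375.])] wrist low [array([156., 276.]), array([156., 356.])] top [array([256., 250.]), array([256., 382.])]
80 0.10207644116995321 [array([210., 465.]), array([149., 358.]), array([165., 478.]), array([105., 370.])] wrist low [array([168., 276.]), array([168., 355.])] top [array([253., 250.]), array([253., 383.])]
85 0.10177789061463118 [array([230., 457.]), array([168., 351.]), array([185., 472.]), array([125., 365.])] wrist low [array([179., 277.]), array([179., 355.])] top [array([249., 250.]), array([249., 383.])]
90 0.10226215244073378 [array([250., 448.]), array([188., 343.]), array([205., 467.]), array([144., 360.])] wrist low [array([189., 277.]), array([189., 354.])] top [array([245., 250.]), array([245., 382.])]
```

```bash
python3 - <<'E'
from h import *
a=cv2.imread('pics/g.png')[170:330,220:410]
a=np.clip(a.astype(float)*4,0,255).astype(np.uint8)
cv2.imwrite('pics/g2.png',cv2.resize(a,None,fx=4,fy=3.5,interpolation=cv2.INTER_CUBIC)[:590])
E
```

```text
(no output)
```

View pics/g2.png

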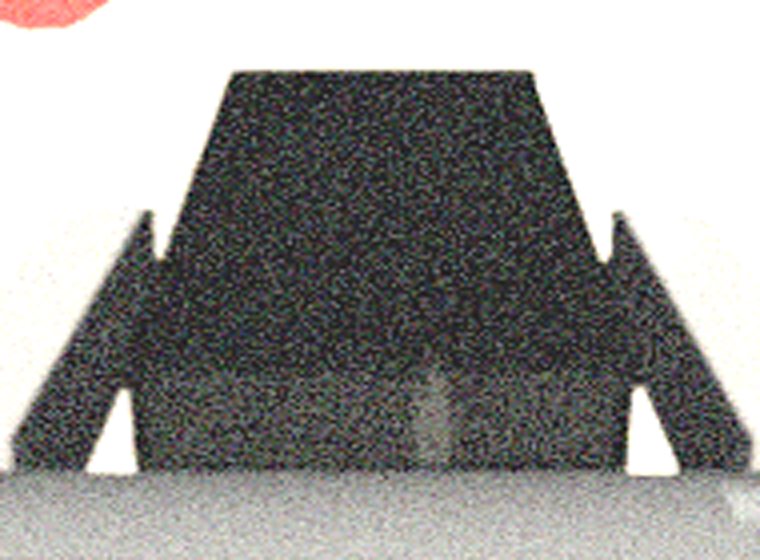

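```bash
python3 - <<'E'
from h import *
o=sensors.get_obs(); p=o['ee_pos']; yaw=o['eef_rot'][2]
u=np.array([np.cos(yaw),np.sin(yaw),0]);v=np.array([-np.sin(yaw),np.cos(yaw),0])
for d in(-.008,0,.008):
  for l in (.161,.199):
    print(d,l,np.round(proj('wrist',p+d*u+.03*v-[0,0,l]),1),np.round(proj('wrist',p+d*u-.03*v-[0,0,l]),1))
R=P('wrist'); print(-R[1].T@R[2]-p, R[1], R[0])
for k in ['stage_mark','vial_center','wheel_crest']:
    print(k, [(np.round(d['at']),d['confidence']) for d in vision.pinpoint(k,'wrist')[:3]])
E
```

```text
-0.008 0.161 [293.3 247.4] [293.2 385.2]
-0.008 0.199 [258.4 260.4] [258.4 371.6]
0 0.161 [276.4 246.6] [276.3 386.1]
0 0.199 [244.4 259.9] [244.4 372.2]
0.008 0.161 [259.1 245.7] [259.  386.9]
0.008 0.199 [230.2 259.3] [230.1 372.8]
[ 0.06850917 -0.00590859 -0.02009065] [[-9.54842771e-02 -9.95430738e-01  6.30826990e-04]
 [-9.67394880e-01  9.29443120e-02  2.35602421e-01]
 [-2.34584524e-01  2.18860681e-02 -9.71849320e-01]] [[355.92318156   0.         315.0070607 ]
 [  0.         355.92318156 198.21670175]
 [  0.           0.           1.        ]]
stage_mark []
vial_center [(array([233., 200.]), 0.84), (array([153., 237.]), 0.8)]
wheel_crest []
```

arm_command(plan=[1,0.0,0,0.002,0,1,0.005,-0.0005,0.002,0,1,0.01,-0.001,0.002,0,1,0.015,-0.0015,0.002,0,1,0.02,-0.002,0.002,0,1,0.02,-0.002,0.002,0], newtons=4)

```text
time_s: 8.25
ee_pos: [0.6084, -0.0213, 0.293]
eef_rot: [-3.142, 0.0, -0.095]
force: [0.6, -0.1, -1.6]
grip_width: 0.06
```

```bash
cat > look.py <<'E'
from h import *
import sys
k=sys.argv[1]
o=sensors.get_obs(); print(o['time_s'],o['ee_pos'],o['eef_rot'],np.round(o['force'],2),np.round(o['moment'],3),o['grip_width'])
a=vision.camera('wrist');b=vision.camera('scene'); cv2.imwrite(f'pics/{k}_w.png',a);cv2.imwrite(f'pics/{k}_sc.png',b)
a=a[170:330,220:410]
a=np.clip(a.astype(float)*4,0,255).astype(np.uint8)
a=cv2.resize(a,(380,320),interpolation=cv2.INTER_CUBIC)
c=proj('scene',np.r_[o['ee_pos'][:2],.06]).astype(int)
b=cv2.resize(np.clip(b[c[0]-60:c[0]+60,c[1]-60:c[1]+60].astype(float)*2,0,255).astype(np.uint8),(420,420),interpolation=cv2.INTER_CUBIC)
out=np.zeros((420,800,3),np.uint8); out[:320,:380]=a; out[:,380:]=b
cv2.imwrite(f'pics/{k}.png',out)
E
python3 look.py i
```

```text
8.25 [ 0.60840516 -0.02132997  0.29295104] [-3.14157809e+00  2.84889418e-05 -9.53344004e-02] [ 0.57 -0.08 -1.57] [ 0.042 -0.034 -0.011] 0.060005114023973835
```

View pics/i.png

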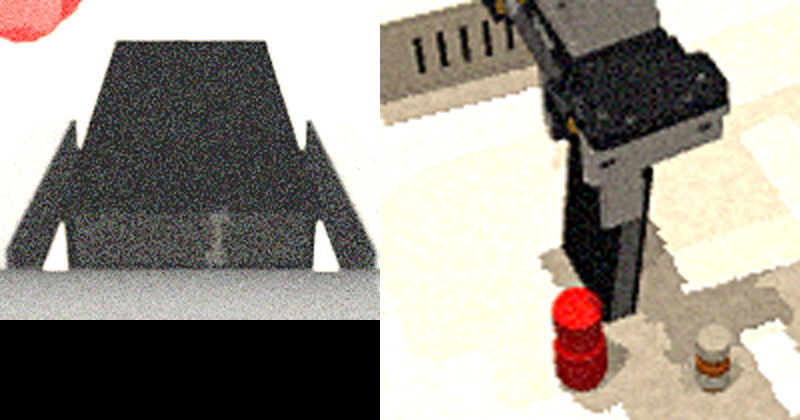

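arm_command(plan=[1,-0.08,0.0076,0.008,0,1,-0.149,0.0142,0.008,0,1,-0.149,0.0142,0.002,0,1,-0.149,0.0142,-0.002,0,1,-0.149,0.0142,-0.003,0,1,-0.14,0.0133,-0.003,0,1,-0.13,0.0124,-0.003,0,1,-0.12,0.0114,-0.003,0,1,-0.11,0.0105,-0.003,0,1,-0.1,0.0095,-0.003,0,1,-0.09,0.0086,-0.003,0,1,-0.08,0.0076,-0.003,0], newtons=3)

```text
time_s: 9.55
ee_pos: [0.5766, -0.0183, 0.2918]
eef_rot: [-3.142, 0.0, -0.095]
force: [0.2, -0.4, -2.3]
grip_width: 0.06
```

```bash
python3 look.py j
```

```text
9.55 [ 0.5765595  -0.01827093  0.29176143] [-3.14159154e+00  9.65393952e-05 -9.52609605e-02] [ 0.16 -0.4  -2.34] [ 0.051  0.036 -0.015] 0.060038406606898465
```

View pics/j.png

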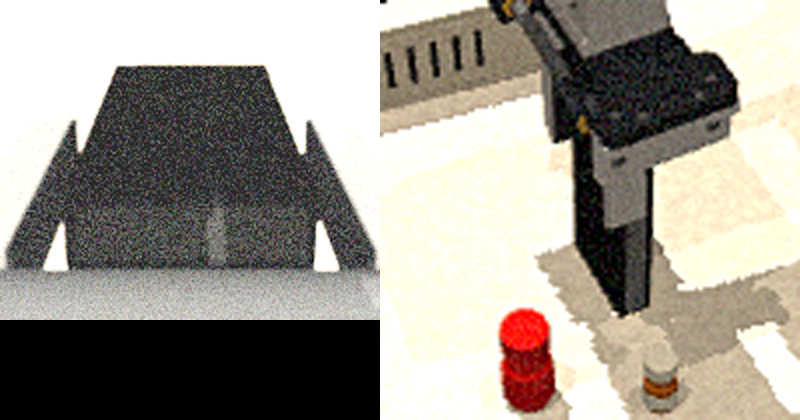

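```bash
python3 - <<'E'
from fit import *
fit([((0,20,30),(203,278.5)),((0,20,-30),(203,353.5)),((120,20,30),(274,252)),((120,20,-30),(274,378))])
E
```

```text
tilt deg 88.04968963592184 corner dx,z [-0.02220731 -0.00515652] res [ 0.  -0.4 -0.  -0.5  0.   1.1 -0.   1.1]
```

arm_command(plan=[1,0.002,0,-0.003,0,1,0.002,0,-0.005,0,1,0.002,0,-0.005,0,-0.5,0.002,0,-0.005,0,-0.5,0.002,0,-0.005,0,-0.5,0.002,0,-0.005,0,-0.5,0.002,0,-0.005,0], newtons=3)

```text
time_s: 10.35
ee_pos: [0.5769, -0.0182, 0.2897]
eef_rot: [-3.142, 0.0, -0.095]
force: [-0.4, -0.2, -1.1]
grip_width: 0.0708
```

```bash
python3 look.py k
```

```text
10.35 [ 0.57694352 -0.01823591  0.2896835 ] [-3.14157826e+00  3.52197847e-04 -9.52643368e-02] [-0.38 -0.2  -1.09] [ 0.026 -0.009  0.012] 0.07075997222887362
```

View pics/k.png

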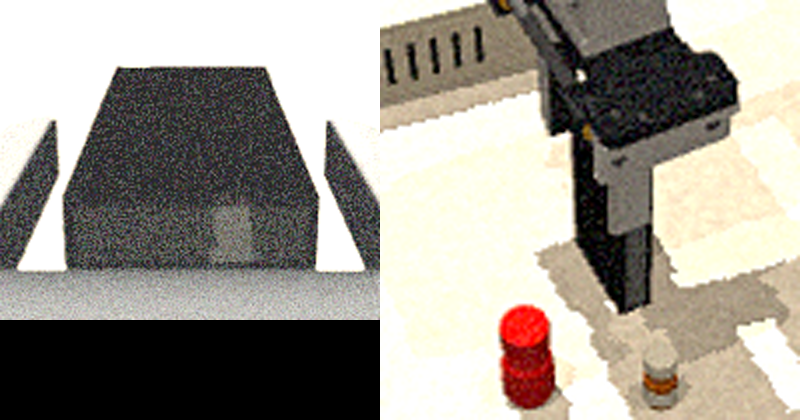

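```bash
python3 - <<'E'
from fit import *
fit([((0,20,30),(203.5,278.7)),((0,20,-30),(203.5,353)),((120,20,30),(267,252)),((120,20,-30),(267,379.5))])
o=sensors.get_obs(); p=o['ee_pos']; yaw=o['eef_rot'][2]
u=np.array([np.cos(yaw),np.sin(yaw),0]);v=np.array([-np.sin(yaw),np.cos(yaw),0])
for d in (-.006,-.003,0,.003):
    print(d,[np.round(proj('wrist',np.r_[p[:2],0]+d*u+w*v+[0,0,z]),1) for z in (0,.12) for w in(.03,-.03)])
E
```

```text
tilt deg 90.06897702530856 corner dx,z [-0.02255672 -0.00580029] res [ 0.  -0.6 -0.   0.1  0.   0.6 -0.   0.3]
-0.006 [array([209.6, 277.4]), array([209.6, 353.8]), array([279.7, 250.7]), array([279.6, 381.7])]
-0.003 [array([205.9, 277.3]), array([205.9, 353.9]), array([273.6, 250.5]), array([273.6, 382. ])]
0 [array([202.2, 277.2]), array([202.2, 354. ]), array([267.5, 250.2]), array([267.5, 382.3])]
0.003 [array([198.5, 277.1]), array([198.5, 354.1]), array([261.4, 249.9]), array([261.3, 382.6])]
```

arm_command(plan=[-0.5,-0.0274,0.0026,0,0,-0.5,-0.0274,0.0026,-0.025,0,-0.5,-0.0274,0.0026,-0.025,0,1,-0.0274,0.0026,-0.025,0,1,-0.0274,0.0026,-0.025,0,1,-0.0274,0.0026,-0.025,0,1,-0.0274,0.0026,-0.025,0,1,-0.0274,0.0026,-0.02,0,1,-0.0274,0.0026,0.05,0,1,-0.0274,0.0026,0.15,0,1,-0.0274,0.0026,0.225,0,1,-0.0274,0.0026,0.225,0], newtons=20)

```text
time_s: 11.65
ee_pos: [0.5662, -0.0172, 0.3844]
eef_rot: [-3.142, -0.007, -0.095]
force: [0.5, -0.2, -0.9]
grip_width: 0.0599
```

```bash
python3 look.py l
```

```text
11.65 [ 0.56623915 -0.01721256  0.38435627] [-3.14157566 -0.00716112 -0.09526495] [ 0.54 -0.2  -0.92] [-0.008 -0.     0.058] 0.0598670192296541
```

View pics/l.png

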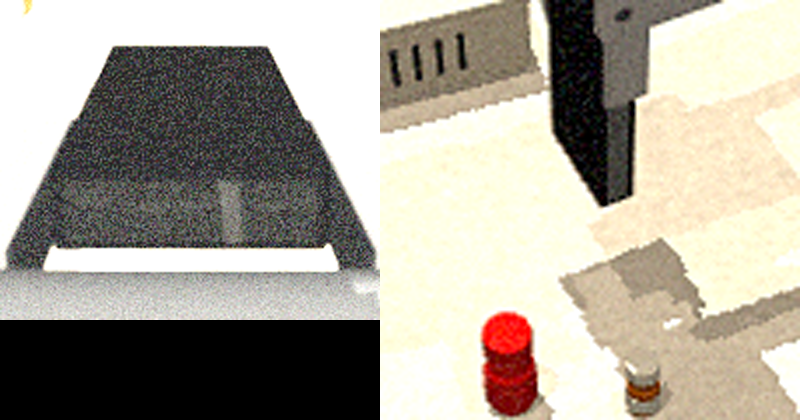

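arm_command(plan=[1,0.02,0.08,0,0.03,1,0.045,0.18,0,0.07,1,0.07,0.28,0,0.11,1,0.095,0.38,0,0.15,1,0.12,0.48,0,0.19,1,0.14,0.57,0,0.2275,1,0.155,0.62,0,0.2275,1,0.159,0.641,0,0.2275,1,0.159,0.641,0,0.2275,1,0.159,0.641,-0.05,0.2275])

```text
time_s: 12.75
ee_pos: [0.6298, 0.2382, 0.3615]
eef_rot: [3.141, -0.003, 0.38]
force: [0.8, -0.3, -1.2]
grip_width: 0.0597
```

```bash
python3 look.py m; python3 - <<'E'
from h import *
a=vision.camera('top'); cv2.imwrite('pics/m_top.png',cv2.resize(a[100:260,80:280],None,fx=3.7,fy=3.7,interpolation=cv2.INTER_CUBIC))
E
```

```text
12.75 [0.62979303 0.23824336 0.36146373] [ 3.14112514 -0.00337565  0.38031438] [ 0.82 -0.33 -1.19] [ 0.     0.002 -0.037] 0.05971056169615403
```

View pics/m_w.png

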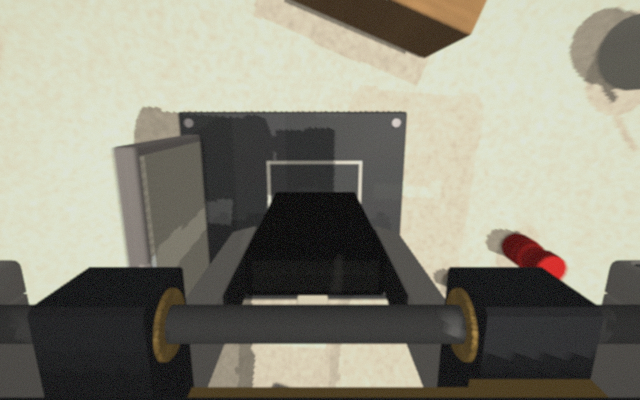

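View pics/m_sc.png

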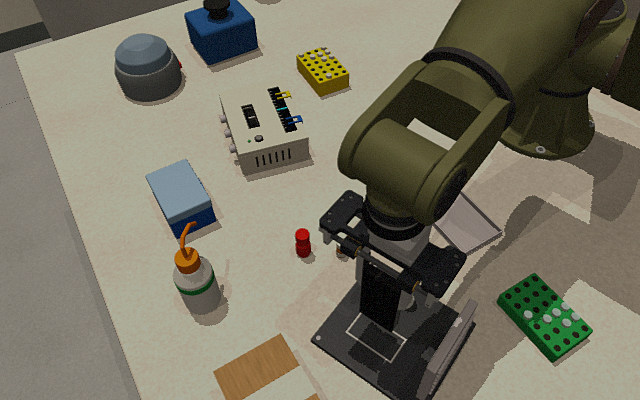

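```bash
python3 - <<'E'
from h import *
m=np.array([.6298,.2392,.01]);y=.3813
u=np.array([np.cos(y),np.sin(y),0]);v=np.array([-np.sin(y),np.cos(y),0])
for d in(.022,.025): print([np.round(proj('wrist',m+d*u+w*v),1) for w in(.0435,-.0435)])
a=cv2.imread('pics/m_w.png')[150:200,250:380]; cv2.imwrite('pics/m2.png',cv2.resize(a,None,fx=6,fy=6,interpolation=cv2.INTER_CUBIC))
E
```

```text
[array([162. , 266.9]), array([161.8, 360.8])]
[array([158.8, 266.8]), array([158.6, 360.9])]
```

View pics/m2.png

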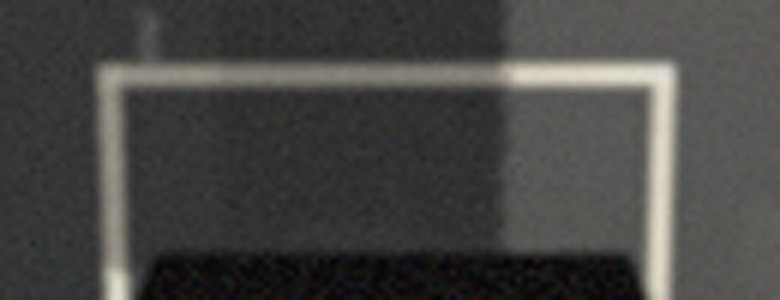

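arm_command(plan=[1,-0.0045,-0.002,-0.06,0,1,-0.0045,-0.002,-0.11,0,1,-0.0045,-0.002,-0.145,0,1,-0.0045,-0.002,-0.16,0,1,-0.0045,-0.002,-0.166,0,1,-0.0045,-0.002,-0.166,0])

```text
time_s: 13.5
ee_pos: [0.628, 0.2383, 0.2941]
eef_rot: [3.142, -0.001, 0.381]
force: [0.4, 0.1, -2.0]
grip_width: 0.0598
```

arm_command(plan=[1,0,0,-0.002,0,1,0,0,-0.004,0,1,0,0,-0.006,0])

```text
time_s: 13.8
ee_pos: [0.6279, 0.2384, 0.2914]
eef_rot: [3.142, -0.001, 0.381]
force: [-0.0, -0.0, -0.1]
grip_width: 0.0598
```

arm_command(plan=[1,0,0,-0.0015,0,1,0,0,-0.003,0,1,0,0,-0.003,0])

```text
time_s: 14.1
ee_pos: [0.6279, 0.2384, 0.2899]
eef_rot: [3.142, -0.0, 0.381]
force: [0.1, -0.0, -1.6]
grip_width: 0.0599
```

arm_command(plan=[1,0,0,-0.001,0,1,0,0,-0.002,0,1,0,0,-0.002,0])

```text
time_s: 14.4
ee_pos: [0.6278, 0.2384, 0.2898]
eef_rot: [3.142, -0.001, 0.381]
force: [-2.9, -0.5, 4.5]
grip_width: 0.0601
```

arm_command(plan=[1,0,0,0.001,0,1,0,0,0.001,0,-0.4,0,0,0.001,0,-0.6,0,0,0.001,0,-0.6,0,0,0.001,0,-0.6,0,0,0.001,0,-0.6,0,0,0.02,0,-0.6,0,0,0.1,0,-0.6,0,0,0.2,0,-0.6,0,0,0.25,0], newtons=3)

```text
time_s: 15.4
ee_pos: [0.6277, 0.2384, 0.3935]
eef_rot: [3.141, -0.005, 0.381]
force: [-0.1, 0.4, -0.4]
grip_width: 0.0753
```

```bash
python3 look.py n
```

```text
15.4 [0.62772521 0.23835284 0.39345348] [ 3.14126805 -0.00455389  0.38121782] [-0.13  0.39 -0.4 ] [-0.024  0.06   0.046] 0.07525869759844733
```

View pics/n_w.png

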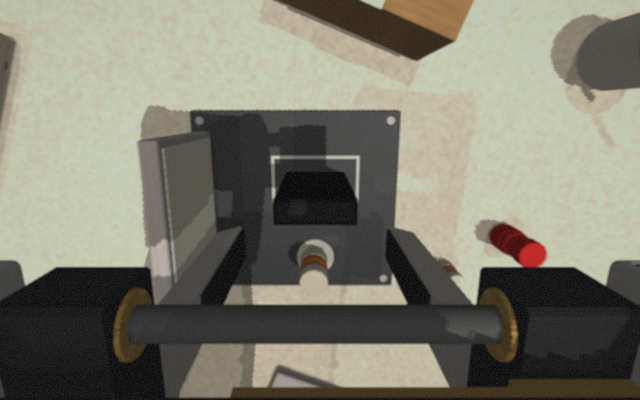

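View pics/n_sc.png

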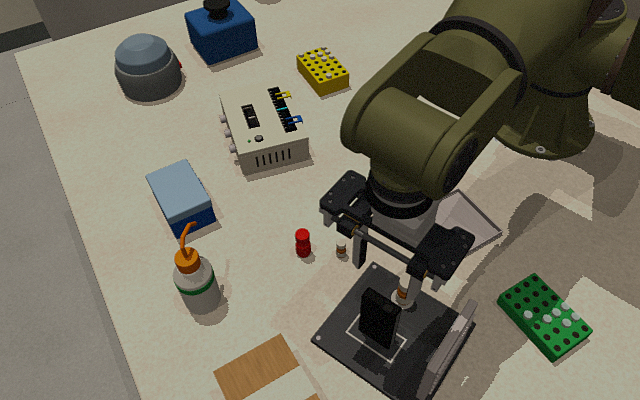

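Block is upright inside the outline (wrist view: block at about (315,198), outline 272–359) and the vial is undisturbed at (315,262). Next is the controller.

arm_command(plan=[-0.6,0,-0.05,0.02,0,-0.6,-0.25,-1,0.02,-0.273,-0.6,-0.25,-1,0.02,-0.273,-0.6,-0.25,-1,0.02,-0.273,1,-0.25,-1,0.02,-0.273,1,-0.25,-1,0.02,-0.273,1,-0.25,-1,0.02,-0.273,1,-0.25,-1,0.02,-0.273,1,-0.25,-1,0.02,-0.273,1,-0.25,-1,0.02,-0.273], newtons=20)

```text
time_s: 16.5
ee_pos: [0.526, -0.1663, 0.3961]
eef_rot: [3.141, 0.002, -0.196]
force: [0.7, 0.2, 0.6]
grip_width: 0.0309
```

arm_command(plan=[1,-0.05,-0.28,0,0,1,-0.05,-0.28,0,0,1,-0.05,-0.28,0,0,1,-0.05,-0.28,0,0])

```text
time_s: 16.9
ee_pos: [0.5072, -0.275, 0.3961]
eef_rot: [-3.141, 0.002, -0.193]
force: [0.8, 0.5, 0.3]
grip_width: 0.0009
```

```bash
python3 - <<'E'
from h import *
o=sensors.get_obs(); print(o['time_s'],o['ee_pos'],o['eef_rot'],np.round(o['force'],2),o['grip_width'])
cp=P('wrist'); np.savez('o.npz',K=cp[0],R=cp[1],t=cp[2])
a=vision.camera('wrist'); cv2.imwrite('pics/o.png',a)
H={'wheel_crest':.082,'cursor_mark':.07,'yellow_tab_mark':.07,'blue_tab_mark':.07,'controller':0}
for k,z in H.items():
    for d in vision.pinpoint(k,'wrist')[:2]: print(k,round(d['confidence'],2),np.round(d['at'],1),np.round(ray('wrist',d['at'],z),4))
E
```

```text
16.9 [ 0.50717615 -0.2750379   0.39606822] [-3.14099825e+00  1.56530678e-03 -1.93207548e-01] [0.85 0.46 0.31] 0.0008907820332560215
wheel_crest 0.74 [ 89.7 325.2] [ 0.5904 -0.2962  0.082 ]
cursor_mark 0.43 [173.2 320.2] [ 0.5236 -0.2793  0.07  ]
yellow_tab_mark 0.75 [174.9 369.2] [ 0.5142 -0.321   0.07  ]
blue_tab_mark 0.96 [173.  269.9] [ 0.5322 -0.2362  0.07  ]
controller 0.89 [118.2 321.3] [ 0.5682 -0.29    0.    ]
```

View pics/o.png

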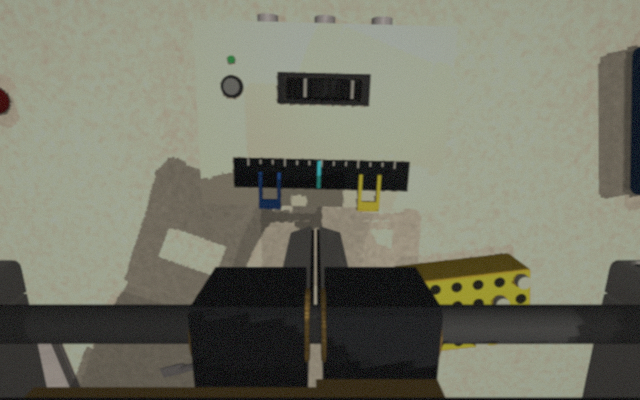

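```bash
python3 - <<'E'
from h import *
a=cv2.imread('pics/o.png')
cv2.imwrite('pics/o1.png',cv2.resize(a[150:215,225:415],None,fx=4.2,fy=4.2,interpolation=cv2.INTER_CUBIC))
cv2.imwrite('pics/o2.png',cv2.resize(a[65:110,270:380],None,fx=6,fy=6,interpolation=cv2.INTER_CUBIC))
cp=P('wrist')
hsv=cv2.cvtColor(a,cv2.COLOR_BGR2HSV)
def cent(lo,hi,r0,r1,c0,c1):
    m=cv2.inRange(hsv[r0:r1,c0:c1],lo,hi); n,l,s,c=cv2.connectedComponentsWithStats(m)
    return [(s[i,4],np.round(c[i][::-1]+[r0,c0],2)) for i in range(1,n) if s[i,4]>5]
cy=cent((80,60,80),(105,255,255),150,200,225,415); print('cyan',cy)
print('yellow prongs',cent((20,90,80),(38,255,255),174,196,225,415))
# strip edges line angle from black mask
m=(cv2.cvtColor(a,cv2.COLOR_BGR2GRAY)[150:200,225:415]<40).astype(np.uint8)
cs,_=cv2.findContours(m,cv2.RETR_EXTERNAL,cv2.CHAIN_APPROX_NONE); c=max(cs,key=cv2.contourArea).reshape(-1,2)+[225,150]
W=np.array([ray('wrist',(p[1],p[0]),.07,cp)[:2] for p in c]); print('strip',cv2.minAreaRect((W*1e3).astype(np.float32)))
E
```

```text
cyan [(np.int32(112), array([172.94, 318.6 ]))]
yellow prongs [(np.int32(101), array([184.31, 359.94])), (np.int32(98), array([184.64, 378.3 ]))]
strip ((530.8819580078125, -240.3785400390625), (70.3626708984375, 25.616243362426758), 79.15296936035156)
```

View pics/o1.png

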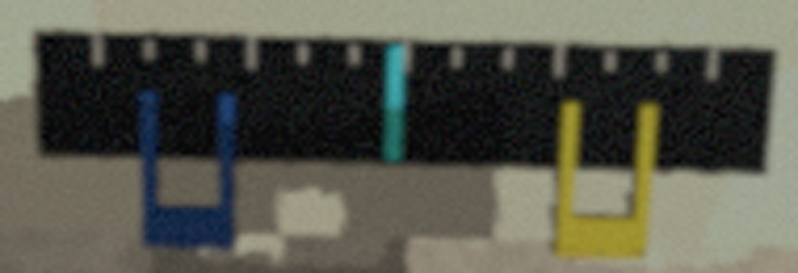

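View pics/o2.png

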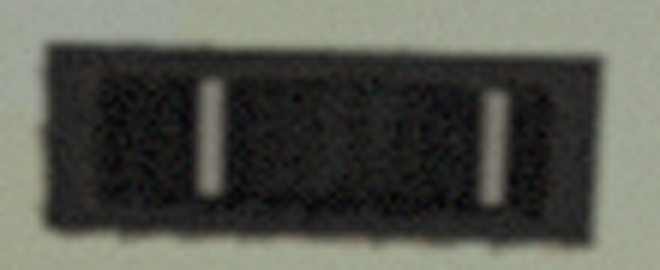

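```bash
cat > ctl.py <<'E'
from h import *
yc=np.radians(-10.9); uc=np.array([np.cos(yc),np.sin(yc)]); vc=np.array([-np.sin(yc),np.cos(yc)])
E
python3 - <<'E'
from ctl import *
c=ray('wrist',(172.94,318.6),.07)[:2]
for z in(.07,.074):
    y=ray('wrist',(184.5,369.12),z)[:2]; print('yellow-cursor along y (mm)',(y-c)@vc*1e3)
w=ray('wrist',(88.8,323.7),.07)[:2]; print('slot centre',w,'cursor',c,'wheel-cursor x',(w-c)@uc,(w-c)@vc)
print('slot ends',[((ray('wrist',q,.07)[:2]-w)@uc*1e3,(ray('wrist',q,.07)[:2]-w)@vc*1e3) for q in [(75,278),(102,278),(77,369.5),(104,368)]])
for d in (0,.004): print(ray('top',(220.3,453.7),.07)[:2])
E
```

```text
yellow-cursor along y (mm) -44.46119387871119
yellow-cursor along y (mm) -43.83859990115788
slot centre [ 0.59256027 -0.29533   ] cursor [ 0.52427737 -0.27813189] wheel-cursor x 0.07030307304076008 -0.00397583960819343
slot ends [(np.float64(10.781131343755266), np.float64(37.4881697405689)), (np.float64(-10.565606162189548), np.float64(37.99080724416618)), (np.float64(9.301344001574556), np.float64(-37.48589301022009)), (np.float64(-12.10192894589353), np.float64(-37.02888564286527))]
[ 0.52157576 -0.28311272]
[ 0.52157576 -0.28311272]
```

arm_command(plan=[1,0.1,-0.012,0,0,1,0.218,-0.026,-0.1,0,1,0.218,-0.026,-0.2,0,1,0.218,-0.026,-0.255,0,1,0.218,-0.026,-0.27,0,1,0.218,-0.026,-0.274,0,1,0.218,-0.026,-0.274,0])

```text
time_s: 17.9
ee_pos: [0.5952, -0.2839, 0.2893]
eef_rot: [3.141, -0.002, -0.19]
force: [0.2, -0.3, -0.5]
grip_width: 0.0005
```

arm_command(plan=[1,0,0,-0.0025,0,1,0,0,-0.005,0,1,0,0,-0.005,0])

```text
time_s: 18.2
ee_pos: [0.595, -0.284, 0.286]
eef_rot: [3.141, -0.001, -0.191]
force: [0.3, -0.4, 0.1]
grip_width: 0.0005
```

arm_command(plan=[1,0,0,-0.0025,0,1,0,0,-0.005,0,1,0,0,-0.0075,0,1,0,0,-0.01,0,1,0,0,-0.01,0])

```text
time_s: 18.7
ee_pos: [0.595, -0.284, 0.2812]
eef_rot: [-3.141, 0.0, -0.191]
force: [0.1, 0.7, -0.6]
grip_width: 0.0004
```

arm_command(plan=[1,0,0,-0.0015,0,1,0,0,-0.003,0,1,0,0,-0.003,0])

```text
time_s: 19.0
ee_pos: [0.595, -0.284, 0.2802]
eef_rot: [-3.142, 0.0, -0.191]
force: [0.8, 0.5, -0.3]
grip_width: 0.0006
```

arm_command(plan=[1,0,0,-0.0015,0,1,0,0,-0.003,0,1,0,0,-0.003,0])

```text
time_s: 19.3
ee_pos: [0.5951, -0.284, 0.2793]
eef_rot: [3.141, -0.0, -0.191]
force: [-0.8, -0.2, 1.3]
grip_width: 0.0004
```

arm_command(plan=[1,0,0,-0.001,0,1,0,0,-0.002,0,1,0,0,-0.002,0])

```text
time_s: 19.6
ee_pos: [0.5951, -0.2839, 0.2789]
eef_rot: [3.142, -0.001, -0.191]
force: [-2.5, 1.4, 6.7]
grip_width: 0.0006
```

arm_command(plan=[1,-0.0016,-0.008,0,0,1,-0.0032,-0.016,0,0,1,-0.0048,-0.025,0,0])

```text
time_s: 19.9
ee_pos: [0.5933, -0.2937, 0.2808]
eef_rot: [-3.142, -0.002, -0.19]
force: [-10.1, 4.9, 25.2]
grip_width: 0.0003
```

arm_command(plan=[1,-0.0016,-0.008,0,0,1,-0.0032,-0.016,0,0,1,-0.0048,-0.025,0,0])

```text
time_s: 20.2
ee_pos: [0.5911, -0.3043, 0.2808]
eef_rot: [3.14, -0.002, -0.191]
force: [-8.9, 1.4, 19.0]
grip_width: 0.0002
```

```bash
python3 - <<'E'
from h import *
a=vision.camera('top'); b=vision.camera('scene')
cv2.imwrite('pics/p.png',np.vstack([cv2.resize(a[195:250,390:520],(780,330),interpolation=cv2.INTER_CUBIC),cv2.resize(b[70:170,200:340],(378,270),interpolation=cv2.INTER_CUBIC)] if 0 else [cv2.resize(a[195:250,390:520],(780,330),interpolation=cv2.INTER_CUBIC)]))
cv2.imwrite('pics/p_s.png',cv2.resize(b[50:200,190:390],(800,600),interpolation=cv2.INTER_CUBIC))
E
```

```text
(no output)
```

View pics/p.png

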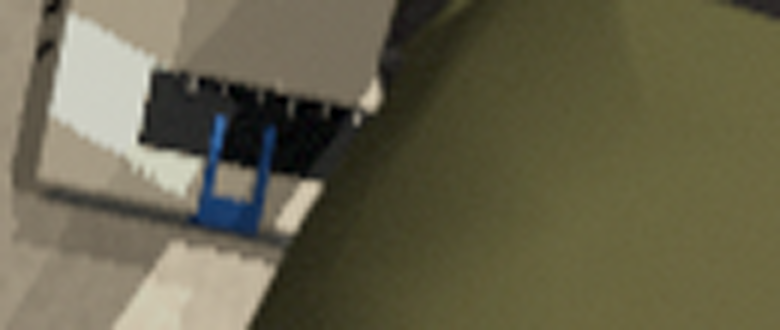

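View pics/p_s.png

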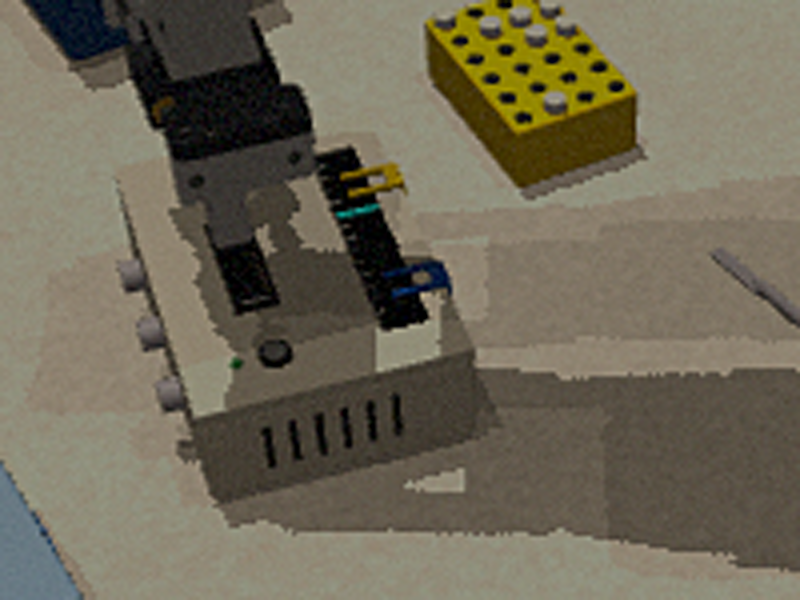

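```bash
cat >> ctl.py <<'E'
def cyan(im,n,r0,r1,c0,c1,cp=None):
    hsv=cv2.cvtColor(im,cv2.COLOR_BGR2HSV)[r0:r1,c0:c1]
    m=cv2.inRange(hsv,(80,60,60),(100,255,255)); nn,l,s,c=cv2.connectedComponentsWithStats(m)
    if nn<2: return None
    i=1+np.argmax(s[1:,4]); p=c[i][::-1]+[r0,c0]; return s[i,4],p,ray(n,p,.07,cp)[:2]@vc*1e3
def prongs(im,n,r0,r1,c0,c1):
    hsv=cv2.cvtColor(im,cv2.COLOR_BGR2HSV)[r0:r1,c0:c1]
    m=cv2.inRange(hsv,(20,110,60),(38,255,255)); nn,l,s,c=cv2.connectedComponentsWithStats(m)
    return [(s[i,4],np.round(c[i][::-1]+[r0,c0],1),ray(n,c[i][::-1]+[r0,c0],.07)[:2]@vc*1e3) for i in range(1,nn) if s[i,4]>5]
E
python3 - <<'E'
from ctl import *
b=vision.camera('scene'); cv2.imwrite('pics/q_s.png',b)
for im in (cv2.imread('pics/a_scene.png'),b):
    print(cyan(im,'scene',70,140,250,310)); print(prongs(im,'scene',80,104,270,300))
print('wrist start', ray('wrist',(0,0),.07)[:0], np.array([.52427737,-.27813189])@vc*1e3)
cv2.imwrite('pics/q1.png',cv2.resize(b[80:135,262:312],None,fx=10,fy=10,interpolation=cv2.INTER_CUBIC))
E
```

```text
(np.int32(17), array([108.11764706, 281.35294118]), np.float64(-178.7746372073927))
[(np.int32(66), array([ 94.1, 283.5]), np.float64(-222.68278448760114))]
(np.int32(16), array([102.125, 279.125]), np.float64(-199.78014613680912))
[(np.int32(64), array([ 94.1, 283.6]), np.float64(-222.42791741440269))]
wrist start [] -173.9755711345037
```

View pics/q1.png

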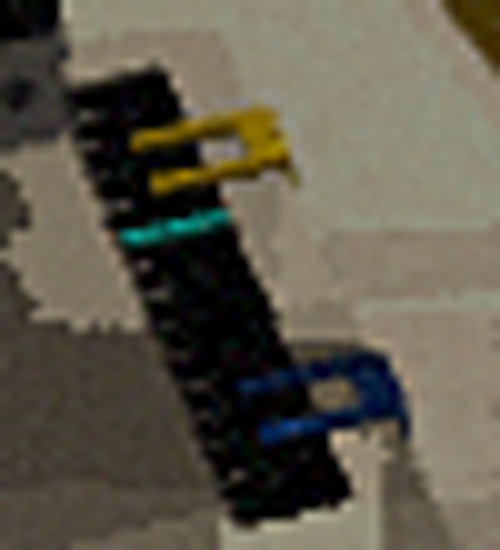

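arm_command(plan=[1,0,0,0.01,0,1,0,0,0.025,0,1,0.0092,0.048,0.025,0,1,0.0092,0.048,0.015,0,1,0.0092,0.048,0.015,0])

```text
time_s: 20.85
ee_pos: [0.595, -0.2839, 0.2833]
eef_rot: [-3.141, 0.001, -0.189]
force: [0.0, -0.0, -0.5]
grip_width: 0.0002
```

arm_command(plan=[1,0,0,-0.01,0,1,0,0,-0.013,0,1,0,0,-0.013,0,1,-0.0016,-0.008,-0.0115,0,1,-0.0032,-0.016,-0.01,0,1,-0.0048,-0.025,-0.009,0,1,-0.0063,-0.033,-0.0085,0,1,-0.0079,-0.041,-0.0085,0,1,-0.0095,-0.049,-0.009,0])

```text
time_s: 21.75
ee_pos: [0.5909, -0.3048, 0.2811]
eef_rot: [3.141, -0.0, -0.191]
force: [-2.8, 1.3, 5.6]
grip_width: 0.0004
```

```bash
python3 - <<'E'
from ctl import *
b=vision.camera('scene'); cv2.imwrite('pics/r_s.png',b)
print(cyan(b,'scene',70,140,250,310)); print(prongs(b,'scene',80,104,270,300))
cv2.imwrite('pics/r1.png',cv2.resize(b[80:135,262:312],None,fx=10,fy=10,interpolation=cv2.INTER_CUBIC))
E
```

```text
(np.int32(8), array([ 97.5, 274. ]), np.float64(-219.1118652404399))
[(np.int32(63), array([ 94. , 283.9]), np.float64(-222.5087484086569))]
```

View pics/r1.png

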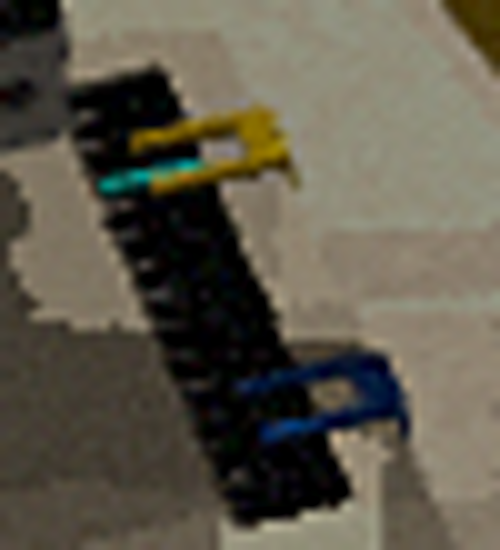

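arm_command(plan=[1,-0.001,-0.005,-0.0005,0,1,-0.002,-0.01,-0.0015,0,1,-0.0029,-0.015,-0.003,0,1,-0.0029,-0.015,-0.003,0])

```text
time_s: 22.2
ee_pos: [0.5896, -0.3111, 0.2798]
eef_rot: [3.141, 0.0, -0.191]
force: [-3.2, -1.1, 6.2]
grip_width: 0.0006
```

arm_command(plan=[1,0,0,0.02,0,1,0,0.0,0.12,0,1,-0.1,0.02,0.2,0,1,-0.21,0.04,0.25,0,1,-0.21,0.04,0.25,0,1,-0.21,0.04,0.25,0])

```text
time_s: 22.8
ee_pos: [0.5055, -0.2945, 0.3806]
eef_rot: [3.141, -0.002, -0.191]
force: [0.7, -0.1, -0.8]
grip_width: 0.0005
```

```bash
cat > wl.py <<'E'
from ctl import *
import sys
k=sys.argv[1]
o=sensors.get_obs(); print(o['time_s'],o['ee_pos'],o['eef_rot'])
a=vision.camera('wrist'); cv2.imwrite(f'pics/{k}.png',a)
hsv=cv2.cvtColor(a,cv2.COLOR_BGR2HSV)
print('cyan',cyan(a,'wrist',120,225,200,440))
print(prongs(a,'wrist',120,230,200,440))
cv2.imwrite(f'pics/{k}1.png',cv2.resize(a[140:225,225:425],None,fx=4,fy=4,interpolation=cv2.INTER_CUBIC))
E
python3 wl.py s
```

```text
22.8 [ 0.50550641 -0.29453794  0.38063032] [ 3.14093356e+00 -1.85546203e-03 -1.91365420e-01]
cyan (np.int32(167), array([182.55688623, 352.09580838]), np.float64(-223.82825220993095))
[(np.int32(470), array([203.2, 348.2]), np.float64(-220.99187627793268))]
```

View pics/s1.png

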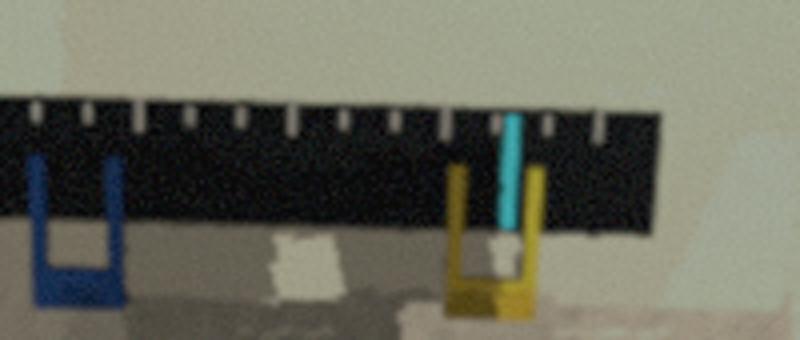

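arm_command(plan=[1,0.08,-0.005,0,0,1,0.19,-0.012,-0.03,0,1,0.2155,-0.014,-0.12,0,1,0.2155,-0.014,-0.2,0,1,0.2155,-0.014,-0.238,0,1,0.2155,-0.014,-0.24,0,1,0.2155,-0.014,-0.24,0])

```text
time_s: 23.55
ee_pos: [0.5926, -0.3001, 0.2831]
eef_rot: [-3.141, 0.0, -0.191]
force: [0.0, 0.3, -0.0]
grip_width: 0.0007
```

arm_command(plan=[1,0,0,-0.004,0,1,0,0,-0.008,0,1,0,0,-0.008,0,1,0.0008,0.0042,-0.008,0,1,0.0016,0.0084,-0.008,0,1,0.0016,0.0084,-0.008,0])

```text
time_s: 24.15
ee_pos: [0.5929, -0.2967, 0.2814]
eef_rot: [3.141, -0.002, -0.191]
force: [-1.5, 1.2, 6.9]
grip_width: 0.0003
```

arm_command(plan=[1,0,0,0.02,0,1,0,0.0,0.12,0,1,-0.1,0.0,0.2,0,1,-0.21,0,0.25,0,1,-0.21,0,0.25,0,1,-0.21,0,0.25,0])

```text
time_s: 24.75
ee_pos: [0.5084, -0.2968, 0.3815]
eef_rot: [3.141, -0.002, -0.191]
force: [-0.1, -0.1, 0.1]
grip_width: 0.0005
```

```bash
python3 wl.py t
```

```text
24.75 [ 0.50836981 -0.29678359  0.38145221] [ 3.14096023e+00 -1.69375547e-03 -1.91436079e-01]
cyan (np.int32(141), array([185.4751773 , 346.72340426]), np.float64(-221.01385945348005))
[(np.int32(462), array([207.1, 346.1]), np.float64(-220.8203896506011))]
```

View pics/t1.png

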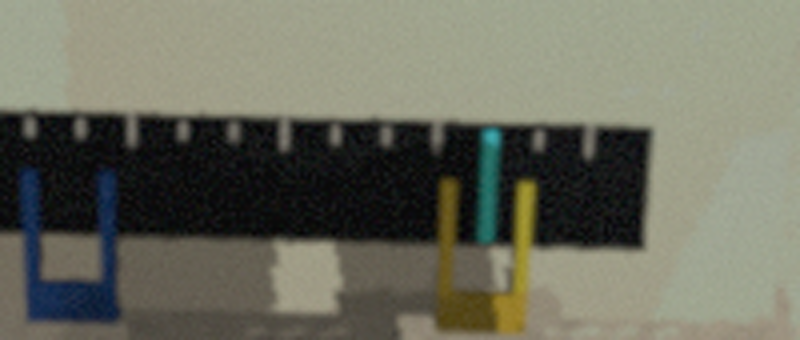

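arm_command(plan=[1,-0.1,0.1,0.1,0,1,-0.3,0.1,0.1,0,1,-0.3,0.1,0.1,0,1,-0.3,0.1,0.1,0])

```text
time_s: 25.2
ee_pos: [0.3868, -0.2561, 0.4206]
eef_rot: [3.142, 0.0, -0.191]
force: [0.8, -0.3, 0.2]
grip_width: 0.0005
```

```bash
python3 - <<'E'
from ctl import *
b=vision.camera('scene'); a=vision.camera('top'); cv2.imwrite('pics/z_s.png',b)
cv2.imwrite('pics/z_t.png',cv2.resize(a[110:260,80:280],None,fx=4,fy=4,interpolation=cv2.INTER_CUBIC))
m=np.array([.628,.2385,.01]);y=.3813
u=np.array([np.cos(y),np.sin(y),0]);v=np.array([-np.sin(y),np.cos(y),0]);z=np.array([0,0,1])
for zz in(0,.12): print('pred block (x,y in crop)',[np.round((proj('top',m+i*.01*u+j*.03*v+zz*z)[::-1]-[80,110])*4) for i,j in((1,1),(1,-1),(-1,-1),(-1,1))])
print([ (np.round(d['at']),round(d['confidence'],2),ray('top',d['at'],.041)) for d in vision.pinpoint('vial_center','top')[:3]])
g=cv2.cvtColor(a,cv2.COLOR_BGR2GRAY)
E
```

```text
pred block (x,y in crop) [array([354., 258.]), array([466., 212.]), array([480., 249.]), array([368., 294.])]
pred block (x,y in crop) [array([268., 211.]), array([395., 160.]), array([412., 201.]), array([283., 253.])]
[(array([206., 195.]), 0.69, array([0.55854635, 0.2084429 , 0.041     ])), (array([162., 288.]), 0.54, array([0.64273352, 0.02873258, 0.041     ])), (array([192., 269.]), 0.46, array([0.58291203, 0.06433764, 0.041     ]))]
```

View pics/z_t.png

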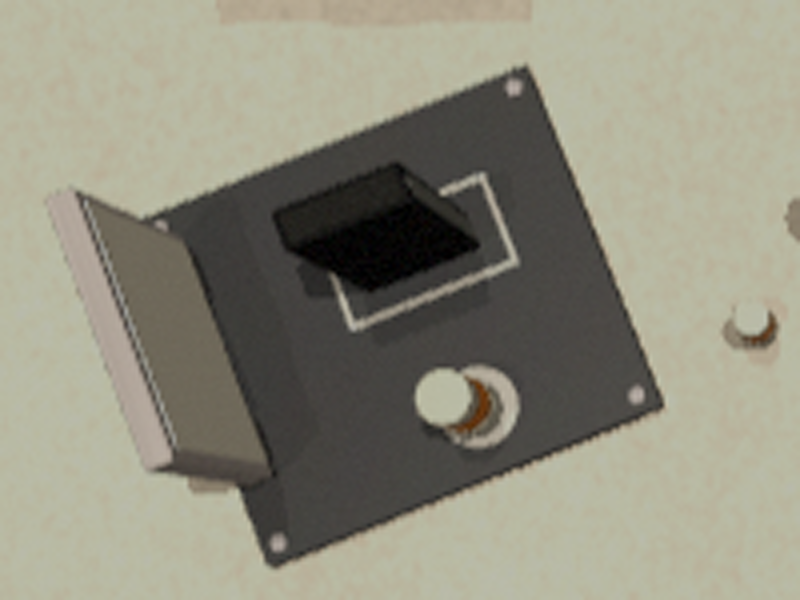

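View pics/z_s.png

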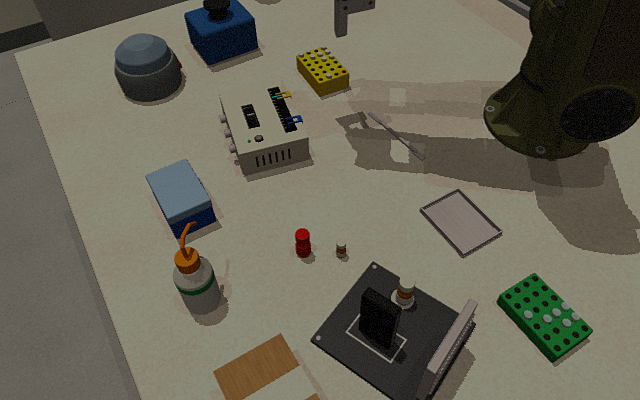

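```bash
python3 - <<'E'
from h import *
a=vision.camera('top')
c=np.clip((a[140:200,135:215].astype(float))*3,0,255).astype(np.uint8)
c=cv2.resize(c,None,fx=9,fy=9,interpolation=cv2.INTER_CUBIC)
m=np.array([.628,.2385,.01]);y=.3813
u=np.array([np.cos(y),np.sin(y),0]);v=np.array([-np.sin(y),np.cos(y),0]);z=np.array([0,0,1])
for zz in(0,.12):
    q=np.array([(proj('top',m+i*.01*u+j*.03*v+zz*z)[::-1]-[135,140]+.5)*9 for i,j in((1,1),(1,-1),(-1,-1),(-1,1))]).astype(np.int32)
    cv2.polylines(c,[q],True,(0,0,255) if zz else (0,255,0),1)
cv2.imwrite('pics/z2.png',c)
b=cv2.imread('pics/z_s.png')
c=np.clip((b[270:370,320:430].astype(float))*3,0,255).astype(np.uint8); c=cv2.resize(c,None,fx=5.5,fy=5.5,interpolation=cv2.INTER_CUBIC)
for zz in(0,.12):
    q=np.array([(proj('scene',m+i*.01*u+j*.03*v+zz*z)[::-1]-[320,270]+.5)*5.5 for i,j in((1,1),(1,-1),(-1,-1),(-1,1))]).astype(np.int32)
    cv2.polylines(c,[q],True,(0,0,255) if zz else (0,255,0),1)
cv2.imwrite('pics/z3.png',c)
E
```

```text
(no output)
```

View pics/z2.png

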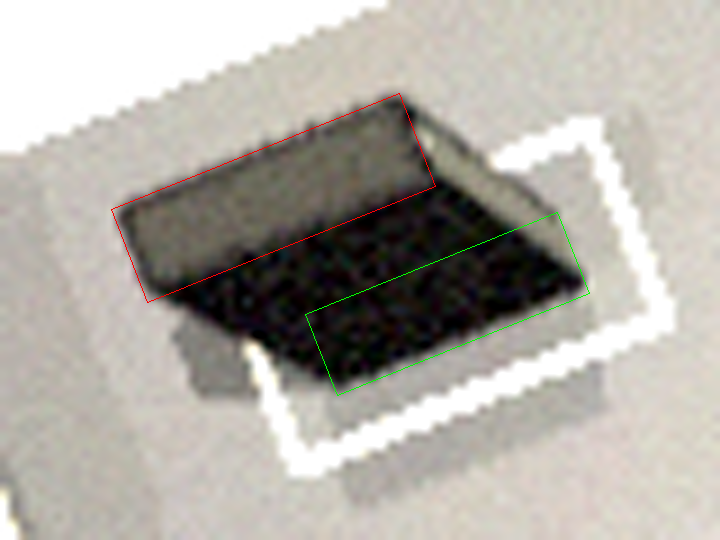

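View pics/z3.png

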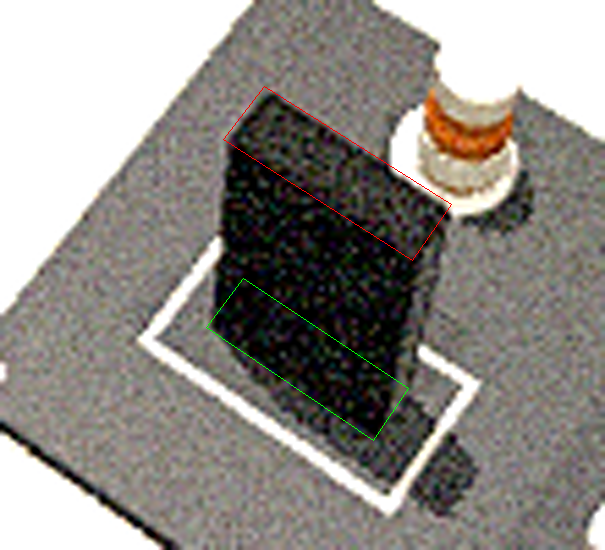

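```bash
python3 - <<'E'
from h import *
print(job.hand_in(), sensors.get_obs()['time_s'])
E
```

```text
the job is handed in; nothing more can be done
the job is handed in; nothing more can be done
```

The job is handed in at about 25.4 s, with the block stood on the stage and the cursor set between the yellow tab's prongs.

**Block:** I gripped it lightly near one end and tipped it up against the bench. It lagged in the pads, so it took several drags to bring it to about 88°. I let it stand on its own, regripped it at 20 N, and set it down in the outline with about 4.5 N of contact. In the last top and scene pictures it matches the predicted upright pose: square to the outline to about 2°, with roughly 10–13 mm clear on each side.

**Wheel:** I rolled it after the block, with two forward strokes and one short return because the first pass overshot by about 3 mm. In the last wrist picture the cursor stands between the yellow prongs, about 0.5 mm from the middle. The first stroke pressed the fingertips on the wheel with up to about 25 N, more than intended but under the 40 N limit; later presses were about 6 N.

**Vial:** It stands on its white spot. The network's last position for it differs by about 6 mm in x from the first reading, but the pictures show no shift, so I take that as network error. The red and small brown look-alikes were not touched.

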